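Funnel in the spice jar, pepper mill held ready above it

TASK

Move the red funnel from its stand to the white spice jar: spout down in the jar's mouth with the funnel's shoulder flat on the rim, then let go of it. Then fetch the pepper mill from beyond the food packs and finish while still holding it upright and still, centred over the funnel with its foot about 15 mm above the funnel's rim, ready to grind. Do not let the mill touch the funnel or the jar, and leave the jar standing and the packs, spread jar and tape where they are.

Things in the scene. Friction and masses are not known exactly. Their poses are not given: they have to be found in the camera images.
- funnel: loose red funnel, 68 mm high, round about z (up), 60 g. Origin: tip of the spout, on the axis. Spout tapers from 26 mm outer diameter at the tip to 36 mm under the flat shoulder, 35 mm above the origin; over it an upright cup, 56 mm outer diameter, 38 to 68 mm above the origin: grasp across it from above. Starts spout down in the stand, shoulder on its rim
- funnel_rim (a point): centre of the funnel's upper rim, 68 mm above funnel's origin, z axis up along the funnel
- stand: fixed dark steel drip stand: foot disc 80 mm across, 6 mm high, with an upright tube 52 mm outer, 42 mm inner diameter, top 50 mm above the table. Origin at the centre of its underside
- spice_jar: loose white ceramic spice jar without lid, 90 mm high, body 84 mm across up to 60 mm height, tapering to a neck 52 mm outer and 42 mm inner diameter between 72 and 90 mm height, 0.5 kg. Origin at the centre of its underside on the table; z up
- jar_mouth (a point): centre of the jar's mouth, level with the top of its rim, 90 mm above the table
- mill: loose battery pepper mill standing upright, 133 mm high, round about z, 0.3 kg: black foot 50 mm across (outlet underneath), amber window 42 mm across, metal body 44 mm across from 50 to 122 mm height, black cap with red button. Origin: centre of the foot's underside. Grasp the metal body from above. Mill and stand are on the robot's right, one near, one far, either way round
- pack_near: clear-lidded biscuit clamshell pack, 186 x 136 mm, 59 mm high, lying between the mill and the jar nearer the robot, long side (its y axis) along world x; origin centre of underside. Bystander
- pack_far: the same kind of pack, farther from the robot. Bystander, carries the roll pack
- rolls: film pack of six bread rolls, 151 x 141 mm, 61 mm high, lying on the far clamshell pack (its top is 120 mm above the table); origin centre of underside. Bystander
- spread_jar: brown jar of spread with black cap, 66 mm across, 90 mm high, beyond the spice jar; origin centre of underside. Bystander
- tape: roll of brown tape lying flat, 93 mm across, 48 mm high, beyond the mill and the stand; origin centre of underside. Bystander

How it is judged:
On the way, in this order (a step that is already met when the one before it is completed fails the run):
1. the funnel sits in the jar's mouth, shoulder on the rim, and is let go (horizontal distance between funnel and jar_mouth below 0.007 m and z of funnel in the frame of jar_mouth below -0.032 m and angle between funnel's own z axis and vertical below 0.1 rad and contact force between funnel and the fingers below 0.05 N), for 0.2 s.
2. the mill is lifted off the table in the fingers (height (world z) of mill above 0.05 m and contact force between mill and the fingers above 1 N), for 0.2 s.
At the end, for the whole second after the job is handed in: Funnel seated in the upright jar (shoulder within 3 mm of the rim, axes within 7 mm, tilt under 0.1 rad), not touched. Fingers hold the mill still and upright (within 0.12 rad), its foot 5 to 27 mm above the funnel rim, within 10 mm of its centre, touching neither funnel nor jar (all of step 1 and angle between spice_jar's own z axis and vertical below 0.1 rad and height (world z) of spice_jar below 0.01 m and z of mill in the frame of funnel_rim between 0.005 and 0.027 m and horizontal distance between mill and funnel_rim below 0.01 m and angle between mill's own z axis and vertical below 0.12 rad and linear speed of mill below 0.02 m/s and angular speed of mill below 0.2 rad/s and contact force between mill and the fingers above 1 N and contact force between mill and funnel below 0.05 N and contact force between mill and spice_jar below 0.05 N and contact force between funnel and the arm below 0.05 N); the arm keeps its last pose, push and grip.
It fails at once if the mill touches the funnel or the jar (contact force between mill and funnel above 0.5 N or contact force between mill and spice_jar above 0.5 N).
It fails at once if the spice jar is tipped (angle between spice_jar's own z axis and vertical above 0.3 rad).
It fails at once if a bystander (pack, rolls, spread jar, tape) is moved more than 20 mm (distance of any of pack_near, pack_far, rolls, spread_jar, tape from where it was at the start of the episode above 0.02 m).
It also fails if it takes over 69 s, if anything falls off the work surface, if the arm or the gripper's body presses on something with over 40 N, if the wrist force passes 120 N, or if a joint passes its speed limit or range.

ROBOT

A 6-joint arm with a two-finger parallel gripper is mounted at the origin on a cart in front of the work surface, level with it; the furniture and walls round the work are solid. World frame = base frame: x ahead of the robot, y to its left, z up, the work surface at z = 0. Lengths are in m, angles in rad, forces in N, time in s.
With the tool pointing down it reaches from about 0.3 to 1 m from the base axis. Payload 5.1 kg.
Tool frame: the origin (TCP) lies on the front face of the gripper's body, between the roots of the fingers; the fingertips stand 78 mm ahead of it and the grasp point (between the pads) lies 59 mm ahead of it; z points along the fingers, y is the line along which they close (so a half turn about z gives the same grasp; the last joint's range is limited). The gripper opens to 95 mm and grips with 3 to 60 N. Pads are 20 mm wide; open, the fingers measure 119 mm over their backs; the gripper's body (75 mm by 180 mm) begins 59 mm behind the grasp point.
Start: joints at [-1.248, 0.124, 1.65, -0, 1.367, -0.083], TCP at [0.257, -0.597, 0.292] pointing down, gripper open.
Joint ranges: [-2.61, 2.61], [-1.02, 2.33], [0.03, 2.71], [-1.35, 4.49], [0.32, 2.68], [-2.91, 2.91]. Speed limits (rad/s): [2.57, 2.57, 3.14, 3.14, 3.14, 3.14].

INTERFACE

Orientations are given as a unit quaternion [x, y, z, w].
In Python, from plant import robot gives the robot as it stands.
- The arm moves only by the shell command python3 -m crank 'ROWS'. ROWS is JSON, a list of rows, each an object of numbers: "jaw": the opening, from 0 (shut) to 1 (fully open); "tx", "ty", "tz": the shift along the tool's x, y, z in mm; "wx", "wy", "wz": the turn, a rotation vector about the tool's x, y, z in degrees. A call has 1 to 12 rows; each row shifts and turns the commanded pose from where the row before left it, along the tool's axes as they then stand; what a row does not reach is not made up. A row lasts 1/10 s, in which the tool goes at most 50 mm and 8.59 degrees, less where a joint would pass 70% of its speed; a pose out of reach is approached as far as the arm can. A call with a gripper value outside its range is refused whole. The fingers move at their own pace and stop on an object; the grip force is fixed at half the most. Time passes only in rows, so rows that do not move let the fingers close. It gives the time, the measured TCP pose, the force, the opening and the grip force at its end, in the units of the state.
- robot.get_obs(): the state, without advancing time (a new reading comes with each control period).
- robot.read_camera(name): name is "scene" or "side" or "wrist"; returns a dict with "color" (384x512x3 uint8, blue, green, red), "z_map" (384x512 float32, m along the optical axis (not along the pixel's ray), 0 where there is no reading), "fx", "fy", "cx", "cy" (pixels), "origin" and "rotation" of the camera in the world; the wrist camera has in their place "T_tool_cam" (4x4, takes a point from camera to tool coordinates, whose origin is the TCP and whose axes are the flange's). Camera axes: x right, y down, z forward; pixel columns grow to the right and rows downward; lengths in m; the calibration is good to about 2 mm. A picture is of the moment at which its call begins: read the wrist's pose just before it.
- robot.close_job(): hands the job in; it is judged then, once.
The state is a dict: "time": time; "joint_positions": joint angles; "joint_vel": joint speeds; "tau": joint torques, N m; "eef_pos": TCP position; "tcp_rot": TCP orientation; "wrist_force": force on the tool from outside, world axes, zero at the start; "torque": the same for the moment, N m; "finger_gap": finger opening in m; "finger_force": force on a finger pad.
Only numpy, scipy, OpenCV 4.12 (cv2) and the standard library are available. Lean on these libraries where they do the work, as an engineer would, in place of code of your own. Each camera call takes 0.05 s, during which the arm holds its last target. There are 200 camera calls.

## Working session

There is one attempt and no reset: what is moved stays moved. The work goes in short steps, Python scripts to look and compute and a shell command to move; the robot and the scene stay as the last step left them, time stands still between calls to the robot, and variables do not carry over. Pictures are saved under pics/ and viewed, at most 10 in all, crops included, and the job is handed in when it is done.

```bash
ls; mkdir -p pics; cat > h.py <<'E'
import numpy as np, cv2
from plant import robot
from scipy.spatial.transform import Rotation as R
def grab(name):
    o=robot.get_obs(); c=robot.read_camera(name)
    if 'T_tool_cam' in c:
        T=np.eye(4);T[:3,:3]=R.from_quat(o['tcp_rot']).as_matrix();T[:3,3]=o['eef_pos']
        M=T@np.array(c['T_tool_cam']); c['rotation'],c['origin']=M[:3,:3],M[:3,3]
    c['rotation']=np.array(c['rotation']);c['origin']=np.array(c['origin'])
    return c
def cloud(c):
    z=c['z_map'];v,u=np.mgrid[:z.shape[0],:z.shape[1]]
    p=np.stack([(u-c['cx'])/c['fx']*z,(v-c['cy'])/c['fy']*z,z],-1)
    w=p@c['rotation'].T+c['origin']; w[z==0]=np.nan
    return w
def ray(c,u,v,h):
    d=c['rotation']@np.array([(u-c['cx'])/c['fx'],(v-c['cy'])/c['fy'],1]); return c['origin']+d*(h-c['origin'][2])/d[2]
E
python3 - <<'E'
from h import *
o=robot.get_obs(); print({k:np.round(v,3) for k,v in o.items()})
ims=[]
for n in ['scene','side','wrist']:
    c=grab(n); print(n,c['rotation'].shape,c['origin'].round(3),c['rotation'].round(2).tolist(),c['fx'])
    cv2.imwrite(f'pics/{n}0.png',c['color'])
    np.savez(f'{n}0.npz',w=cloud(c),**{k:c[k] for k in ['color','z_map','fx','fy','cx','cy','origin','rotation']})
E
```

```text
pics
{'time': np.float64(0.0), 'joint_positions': array([-1.248,  0.125,  1.652, -0.   ,  1.367, -0.083]), 'joint_vel': array([-0.001,  0.001, -0.001,  0.001,  0.   , -0.001]), 'tau': array([-1.0000e-03, -4.1761e+01, -3.5993e+01,  7.7000e-02,  4.9000e-02,
       -0.0000e+00]), 'eef_pos': array([ 0.256, -0.597,  0.291]), 'tcp_rot': array([ 0.979,  0.201, -0.   , -0.001]), 'wrist_force': array([-0.94 ,  0.134, -0.427]), 'torque': array([-0.037, -0.   , -0.002]), 'finger_force': np.float64(0.0), 'finger_gap': np.float64(0.095)}
scene (4,) [0.027 0.888 0.554] [-0.24, 0.8, -0.53, 0.15] 449.69991994291894Traceback (most recent call last):
  File "<stdin>", line 7, in <module>
  File "h.py", line 14, in cloud
    w=p@c['rotation'].T+c['origin']; w[z==0]=np.nan
      ~^~~~~~~~~~~~~~~~
ValueError: matmul: Input operand 1 has a mismatch in its core dimension 0, with gufunc signature (n?,k),(k,m?)->(n?,m?) (size 4 is different from 3)
```

Rotation is a quaternion; fix.

```bash
sed -i "s/    c\['rotation'\]=np.array(c\['rotation'\]);/    r=np.array(c['rotation']);c['rotation']=R.from_quat(r).as_matrix() if r.shape==(4,) else r;/" h.py
python3 - <<'E'
from h import *
print(np.round(R.from_quat(robot.get_obs()['tcp_rot']).as_matrix(),3).tolist())
for n in ['scene','side','wrist']:
    c=grab(n); print(n,c['origin'].round(3),c['rotation'].round(2).tolist(),c['fx'],c.get('T_tool_cam'))
    cv2.imwrite(f'pics/{n}0.png',c['color'])
    w=cloud(c)
    np.savez(f'{n}0.npz',w=w,**{k:c[k] for k in ['color','z_map','fx','fy','cx','cy','origin','rotation']})
    hsv=cv2.cvtColor(c['color'],cv2.COLOR_BGR2HSV)
    m=((hsv[...,0]<8)|(hsv[...,0]>172))&(hsv[...,1]>140)&(hsv[...,2]>60)
    k,l,s,ce=cv2.connectedComponentsWithStats(m.astype(np.uint8))
    for i in range(1,k):
        if s[i,4]>30:
            q=w[l==i]; print('red',s[i],ce[i].round(),np.nanpercentile(q,[2,50,98],axis=0).round(3).tolist())
a=np.hstack([cv2.imread(f'pics/{n}0.png') for n in ['scene','side']])
cv2.imwrite('pics/both.png',cv2.resize(a,(800,300),interpolation=cv2.INTER_AREA))
E
```

```text
[[0.919, 0.395, -0.001], [0.395, -0.919, 0.002], [0.0, -0.002, -1.0]]
scene [0.027 0.888 0.554] [[-0.84, -0.23, 0.49], [-0.54, 0.33, -0.77], [0.01, -0.91, -0.4]] 449.69991994291894 None
red [344 176  20  18 311] [354. 185.] [[0.4, -0.287, 0.05], [0.424, -0.242, 0.07], [0.453, -0.228, 0.082]]
side [0.614 0.881 0.474] [[-1.0, -0.01, -0.05], [0.04, 0.4, -0.91], [0.03, -0.92, -0.4]] 369.2068766868014 None
red [198 133  14   6  50] [204. 136.] [[0.727, -0.817, 0.008], [0.764, -0.794, 0.017], [0.79, -0.694, 0.035]]
red [285 158  17  16 222] [293. 165.] [[0.403, -0.287, 0.049], [0.428, -0.24, 0.072], [0.452, -0.231, 0.086]]
wrist [ 0.332 -0.565  0.384] [[0.39, -0.88, -0.27], [-0.92, -0.38, -0.11], [-0.0, 0.29, -0.96]] 325.79544932626095 [[-2.97893011e-04 -9.56404081e-01 -2.92046476e-01  8.18414612e-02]
 [ 9.99999569e-01 -5.41744781e-04  7.54106127e-04  3.88825066e-04]
 [-8.79444832e-04 -2.92046126e-01  9.56403831e-01 -9.24396230e-02]
 [ 0.00000000e+00  0.00000000e+00  0.00000000e+00  1.00000000e+00]]
```

View pics/scene0.png

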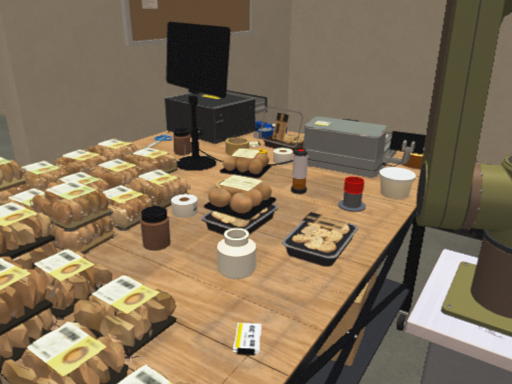

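View pics/side0.png

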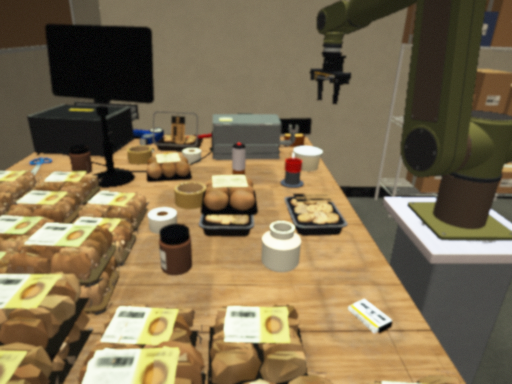

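View pics/wrist0.png

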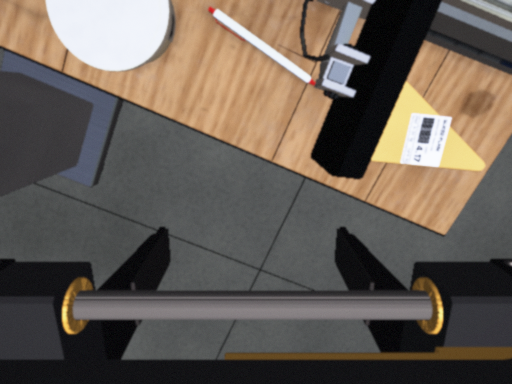

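The scene view shows the funnel in its stand at about (354,190), the mill at (300,170) and the spice jar at (237,255). The two packs are at (320,237) and (240,205), the spread jar at (155,228) and a tape roll at (237,145). The wrist camera sees only the table edge. Next I'll measure them by depth.

```bash
cat > meas.py <<'E'
from h import *
from scipy.optimize import least_squares
def circ(p,r):
    f=least_squares(lambda x:np.hypot(p[:,0]-x[0],p[:,1]-x[1])-r,p.mean(0)+[-.0,-.03],loss='soft_l1',f_scale=.002)
    return f.x,np.abs(f.fun).mean()
E
python3 - <<'E'
from meas import *
for n in ['scene','side']:
    w=np.load(n+'0.npz')['w'].reshape(-1,3); w=w[~np.isnan(w[:,0])]
    def box(x0,x1,y0,y1,z0,z1): return w[(w[:,0]>x0)&(w[:,0]<x1)&(w[:,1]>y0)&(w[:,1]<y1)&(w[:,2]>z0)&(w[:,2]<z1)]
    # coarse map: objects above table
    b=box(.2,1.0,-.6,.35,.03,.3)
    H=np.zeros((95,80));
    for p in b:
        i,j=int((p[1]+.6)*100),int((p[0]-.2)*100)
        if i<95 and j<80: H[i,j]=max(H[i,j],p[2])
    print(n,'rows y, cols x .2..1')
    for i in range(94,-1,-2):
        r=np.maximum(H[i],H[i-1]).reshape(40,2).max(1); print('%5.2f'%(-.6+i/100),''.join('%2d'%(v*100) if v else ' .' for v in r))
E
```

```text
scene rows y, cols x .2..1
 0.34  . . . . . . . . . . . . . . . . . . . . . . . . . . . . . . .1112121312121212 .
 0.32  . . . . . . . . . . . . . . . . . . . . . . . . . . . . . . .111213131312131311
 0.30  . . . . . . . . . . . . . . . . . . . . . . . . . . . . . . .1011131313121313 .
 0.28  . . . . . . . . . . . . . . . . . . . . . . . . . . . . . . .1011131312121313 .
 0.26  . . . . . . . . . . . . . . . . . . . . . . . . . . 3 5 . . . 71212121212131212
 0.24  . . . . . . . . . . . . . . 6 6 6 5 . . . . . . . 9 9 9 9 . . .111111111112 . .
 0.22  . . . . . . . . . . . . . 6 8 9 9 6 . . . . . . . 9 9 9 9 . . . 6 5 5 5 . . . .
 0.20  . . . . . . . . . . . . . 6 9 . 8 8 . . . . . . . 9 9 9 9 . . 3 5 5 6 5 . . . .
 0.18  . . . . . . . . . . . . . 6 8 9 8 5 . . . . . . . . 9 8 . . . 3 5 5 6 6 6 6 6 .
 0.16  . . . . . . . . . . . . . . 6 6 5 5 . . . . . . . . . . . . . . 4 5 6 6 6 6 6 .
 0.14  . . . . . . . . . . . . . . . . . . . . . . . . . . . . . . . . 6 6 6 6 6 6 6 .
 0.12  . . . . . . . . . . . . . . . . . . . . . . . . . . . . . . . . 6 6 6 6 6 6 6 .
 0.10  . . . . . . . 3 3 3 3 
[... 6604 characters left out ...]
 5 5
-0.46  . . . . . 6 7 7 7 6 . . . . . . . . . . . . . . . . . 4 4 4 4 . . . . . 5 5 . .
-0.48  . . . . . . . . . . . . . 3141413141515151415151515 . 4 4 4 4 4 . 3 3 . 4 5 . .
-0.50  . .29 . . . . . . . . .1515151515151515151515151515 . 4 4 4 4 . . . . . . 5 5 4
-0.52 292929 . . . . . . . . .1515151515151515151515151515 . . . 4 . . . . . . . . 5 5
-0.54 29282829 . . . . . . . .1515151515151515151515151515 3 . . . . . . . . . . . . .
-0.56  .2428 . . . . . . . . .1515161516151616161616161616 . . . 4 3131311 . . . . . .
-0.58  . . . . . . . . . . 3 31616161616161616161616161616 . .13 414151515 3 3 3 3 . .
-0.60  . . . . . . . . . 7 . .161616161616161616 . . . . 3 . .15 . . 41413131211121212
```

```bash
python3 - <<'E'
from meas import *
for n in ['scene','side']:
    w=np.load(n+'0.npz')['w'].reshape(-1,3); w=w[~np.isnan(w[:,0])]
    def fit(name,c,rad,z0,z1,r):
        m=(np.hypot(w[:,0]-c[0],w[:,1]-c[1])<rad)&(w[:,2]>z0)&(w[:,2]<z1); p=w[m]
        x,e=circ(p[:,:2],r); print(n,name,len(p),x.round(4),'res',e.round(4),'zmax',np.percentile(w[(np.hypot(w[:,0]-c[0],w[:,1]-c[1])<rad)][:,2],99).round(4))
    fit('funnel cup',(.428,-.255),.06,.057,.079,.028)
    fit('mill body',(.605,-.26),.06,.055,.118,.022)
    fit('jar body',(.53,.205),.07,.01,.055,.042)
    fit('jar neck',(.53,.205),.04,.075,.087,.026)
    fit('spread',(.735,.21),.06,.02,.06,.033)
E
```

```text
scene funnel cup 217 [ 0.4275 -0.2572] res 0.0018 zmax 0.0814
scene mill body 286 [ 0.607  -0.2689] res 0.0017 zmax 0.1323
scene jar body 688 [0.5161 0.1973] res 0.0009 zmax 0.089
scene jar neck 197 [0.5137 0.1991] res 0.0024 zmax 0.0898
scene spread 423 [0.7408 0.2144] res 0.0011 zmax 0.091
side funnel cup 137 [ 0.4278 -0.2599] res 0.0019 zmax 0.0858
side mill body 235 [ 0.6072 -0.2709] res 0.0014 zmax 0.1365
side jar body 684 [0.5164 0.1954] res 0.0007 zmax 0.092
side jar neck 207 [0.5168 0.1978] res 0.0023 zmax 0.0924
side spread 522 [0.7411 0.2125] res 0.0007 zmax 0.0929
```

Measurements from the two cameras agree within 3 mm and the heights match: funnel (0.428, -0.258), mill (0.607, -0.270), jar (0.516, 0.197). I'll square the tool to the world axes and move above the funnel for a wrist-camera check.

```bash
python3 -m crank '[{"wz":7.75},{"wz":7.75},{"wz":7.75},{"tx":21.5,"ty":-42.4},{"tx":21.5,"ty":-42.4},{"tx":21.5,"ty":-42.4},{"tx":21.5,"ty":-42.4},{"tx":21.5,"ty":-42.4},{"tx":21.5,"ty":-42.4},{"tx":21.5,"ty":-42.4},{"tx":21.5,"ty":-42.4},{"tx":0}]'
cat > wr.py <<'E'
import sys
from meas import *
# refine circle centres from the wrist view at height h (given top ring), name cx cy r z0 z1
def look(tag):
    c=grab('wrist'); cv2.imwrite(f'pics/{tag}.png',c['color']); o=robot.get_obs()
    print('t',o['time'],'tcp',np.round(o['eef_pos'],4),np.round(R.from_quat(o['tcp_rot']).as_matrix()[:2],3).tolist(),'gap',o['finger_gap'],'F',o['finger_force'])
    return c
def redring(c,h,top,lo=60):
    hsv=cv2.cvtColor(c['color'],cv2.COLOR_BGR2HSV)
    m=(((hsv[...,0]<8)|(hsv[...,0]>172))&(hsv[...,1]>140)&(hsv[...,2]>lo)).astype(np.uint8)
    w=cloud(c); m[~(np.abs(w[...,2]-h)<top)]=0
    v,u=np.nonzero(m); p=np.array([ray(c,a,b,h)[:2] for a,b in zip(u,v)])
    (x,y),r=cv2.minEnclosingCircle(p.astype(np.float32)); print('ring',len(p),'centre',round(x,4),round(y,4),'r',round(r,4)); return m
E
python3 - <<'E'
from wr import *
c=look('w1'); redring(c,.083,.008)
w=cloud(c).reshape(-1,3)
for n,q,rad,z0,z1 in [('funnel top',(.428,-.258),.05,.076,.092),('stand',(.428,-.258),.045,.04,.06),('mill top',(.607,-.27),.04,.115,.145)]:
    p=w[(np.hypot(w[:,0]-q[0],w[:,1]-q[1])<rad)&(w[:,2]>z0)&(w[:,2]<z1)]
    if len(p): print(n,len(p),p.min(0).round(4),p.max(0).round(4),((p.min(0)+p.max(0))/2).round(4))
E
```

```text
t 0.25 tcp [ 0.2565 -0.597   0.2917] [[0.919, 0.395, -0.0], [0.395, -0.919, 0.001]] gap 0.09471691847065533 F 0.0$[0]: bad value
Traceback (most recent call last):
  File "wr.py", line 13, in redring
    (x,y),r=cv2.minEnclosingCircle(p.astype(np.float32)); print('ring',len(p),'centre',round(x,4),round(y,4),'r',round(r,4)); return m
            ~~~~~~~~~~~~~~~~~~~~~~^^^^^^^^^^^^^^^^^^^^^^
cv2.error: OpenCV(4.12.0) /io/opencv/modules/imgproc/src/shapedescr.cpp:201: error: (-215:Assertion failed) count >= 0 && (depth == CV_32F || depth == CV_32S) in function 'minEnclosingCircle'
```

View pics/w1.png

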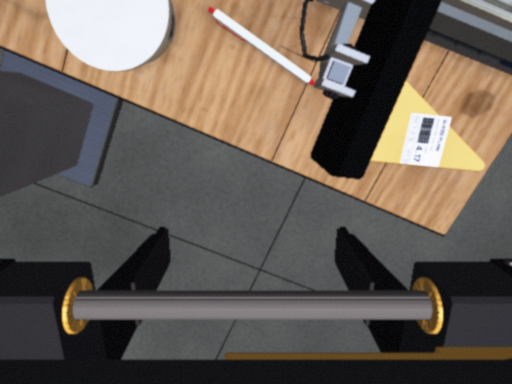

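The picture is unchanged because the call was refused, most likely because each row needs all its keys, jaw included.

```bash
python3 -m crank '[{"jaw":1,"tx":0,"ty":0,"tz":0,"wx":0,"wy":0,"wz":7.75},{"jaw":1,"tx":0,"ty":0,"tz":0,"wx":0,"wy":0,"wz":7.75},{"jaw":1,"tx":0,"ty":0,"tz":0,"wx":0,"wy":0,"wz":7.75}]'
```

```text
time: 0.55
eef_pos: [0.2565, -0.5971, 0.292]
tcp_rot: [1.0, -0.003, -0.0, -0.0]
wrist_force: [0.6, 0.2, -1.1]
finger_gap: 0.0951
finger_force: 0.0
```

```bash
python3 -m crank '[{"jaw":1,"tx":21.5,"ty":-42.4,"tz":0,"wx":0,"wy":0,"wz":0},{"jaw":1,"tx":21.5,"ty":-42.4,"tz":0,"wx":0,"wy":0,"wz":0},{"jaw":1,"tx":21.5,"ty":-42.4,"tz":0,"wx":0,"wy":0,"wz":0},{"jaw":1,"tx":21.5,"ty":-42.4,"tz":0,"wx":0,"wy":0,"wz":0},{"jaw":1,"tx":21.5,"ty":-42.4,"tz":0,"wx":0,"wy":0,"wz":0},{"jaw":1,"tx":21.5,"ty":-42.4,"tz":0,"wx":0,"wy":0,"wz":0},{"jaw":1,"tx":21.5,"ty":-42.4,"tz":0,"wx":0,"wy":0,"wz":0},{"jaw":1,"tx":21.5,"ty":-42.4,"tz":0,"wx":0,"wy":0,"wz":0},{"jaw":1,"tx":0,"ty":0,"tz":0,"wx":0,"wy":0,"wz":0},{"jaw":1,"tx":0,"ty":0,"tz":0,"wx":0,"wy":0,"wz":0}]'
python3 - <<'E'
from wr import *
c=look('w2')
w=cloud(c).reshape(-1,3)
for n,q,rad,z0,z1 in [('funnel top',(.428,-.258),.05,.076,.092),('stand',(.428,-.258),.045,.04,.06),('mill top',(.607,-.27),.04,.115,.145)]:
    p=w[(np.hypot(w[:,0]-q[0],w[:,1]-q[1])<rad)&(w[:,2]>z0)&(w[:,2]<z1)]
    if len(p): print(n,len(p),p.min(0).round(4),p.max(0).round(4),((p.min(0)+p.max(0))/2).round(4))
redring(c,.083,.008)
E
```

```text
time: 1.55
eef_pos: [0.4288, -0.2573, 0.2923]
tcp_rot: [1.0, 0.001, -0.0, 0.0]
wrist_force: [0.4, 0.2, -0.5]
finger_gap: 0.0949
finger_force: 0.0
t 1.6 tcp [ 0.4285 -0.2582  0.2923] [[1.0, 0.001, -0.0], [0.001, -1.0, -0.001]] gap 0.09502216651133039 F 0.0
funnel top 614 [ 0.3979 -0.2885  0.0761] [ 0.4533 -0.2341  0.0851] [ 0.4256 -0.2613  0.0806]
stand 1187 [ 0.3997 -0.2866  0.04  ] [ 0.4534 -0.2353  0.0599] [ 0.4265 -0.261   0.05  ]
ring 635 centre 0.4263 -0.2611 r 0.0283
```

View pics/w2.png

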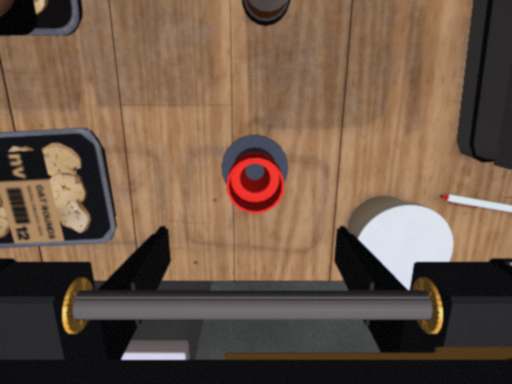

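The wrist view shows the red ring at (257,185), radius 28.3 mm at the expected height, which matches the 56 mm cup; its centre is (0.4263, -0.2611). I'll go down and grip.

```bash
python3 -m crank '[{"jaw":1,"tx":-2,"ty":3,"tz":0,"wx":0,"wy":0,"wz":0},{"jaw":1,"tx":0,"ty":0,"tz":40,"wx":0,"wy":0,"wz":0},{"jaw":1,"tx":0,"ty":0,"tz":40,"wx":0,"wy":0,"wz":0},{"jaw":1,"tx":0,"ty":0,"tz":40,"wx":0,"wy":0,"wz":0},{"jaw":1,"tx":0,"ty":0,"tz":22,"wx":0,"wy":0,"wz":0},{"jaw":1,"tx":0,"ty":0,"tz":20,"wx":0,"wy":0,"wz":0},{"jaw":1,"tx":0,"ty":0,"tz":0,"wx":0,"wy":0,"wz":0},{"jaw":0.45,"tx":0,"ty":0,"tz":0,"wx":0,"wy":0,"wz":0},{"jaw":0.45,"tx":0,"ty":0,"tz":0,"wx":0,"wy":0,"wz":0},{"jaw":0.4,"tx":0,"ty":0,"tz":0,"wx":0,"wy":0,"wz":0},{"jaw":0.3,"tx":0,"ty":0,"tz":0,"wx":0,"wy":0,"wz":0},{"jaw":0.3,"tx":0,"ty":0,"tz":0,"wx":0,"wy":0,"wz":0}]'
```

```text
time: 2.8
eef_pos: [0.4269, -0.2612, 0.131]
tcp_rot: [1.0, 0.0, 0.001, 0.0]
wrist_force: [-0.2, 0.3, 0.1]
finger_gap: 0.0602
finger_force: 0.0
```

```bash
python3 -m crank '[{"jaw":0.2,"tx":0,"ty":0,"tz":0,"wx":0,"wy":0,"wz":0},{"jaw":0.2,"tx":0,"ty":0,"tz":0,"wx":0,"wy":0,"wz":0},{"jaw":0.2,"tx":0,"ty":0,"tz":0,"wx":0,"wy":0,"wz":0},{"jaw":0.2,"tx":0,"ty":0,"tz":0,"wx":0,"wy":0,"wz":0},{"jaw":0.2,"tx":0,"ty":0,"tz":0,"wx":0,"wy":0,"wz":0}]'
```

```text
time: 3.3
eef_pos: [0.4268, -0.2611, 0.1308]
tcp_rot: [1.0, 0.0, 0.0, 0.0]
wrist_force: [-1.5, 1.4, 6.4]
finger_gap: 0.0561
finger_force: 30.0
```

```bash
python3 -m crank '[{"jaw":0.2,"tx":0,"ty":0,"tz":-20,"wx":0,"wy":0,"wz":0},{"jaw":0.2,"tx":0,"ty":0,"tz":-40,"wx":0,"wy":0,"wz":0},{"jaw":0.2,"tx":0,"ty":0,"tz":-45,"wx":0,"wy":0,"wz":0},{"jaw":0.2,"tx":0,"ty":0,"tz":-45,"wx":0,"wy":0,"wz":0},{"jaw":0.2,"tx":0,"ty":0,"tz":-40,"wx":0,"wy":0,"wz":0}]'
python3 -m crank '[{"jaw":0.2,"tx":5,"ty":-23,"tz":0,"wx":0,"wy":0,"wz":0},{"jaw":0.2,"tx":9,"ty":-45,"tz":0,"wx":0,"wy":0,"wz":0},{"jaw":0.2,"tx":9,"ty":-45,"tz":0,"wx":0,"wy":0,"wz":0},{"jaw":0.2,"tx":9,"ty":-45,"tz":0,"wx":0,"wy":0,"wz":0},{"jaw":0.2,"tx":9,"ty":-45,"tz":0,"wx":0,"wy":0,"wz":0},{"jaw":0.2,"tx":9,"ty":-45,"tz":0,"wx":0,"wy":0,"wz":0},{"jaw":0.2,"tx":9,"ty":-45,"tz":0,"wx":0,"wy":0,"wz":0},{"jaw":0.2,"tx":9,"ty":-45,"tz":0,"wx":0,"wy":0,"wz":0},{"jaw":0.2,"tx":9,"ty":-45,"tz":0,"wx":0,"wy":0,"wz":0},{"jaw":0.2,"tx":8,"ty":-45,"tz":0,"wx":0,"wy":0,"wz":0},{"jaw":0.2,"tx":4,"ty":-30,"tz":0,"wx":0,"wy":0,"wz":0},{"jaw":0.2,"tx":0,"ty":0,"tz":0,"wx":0,"wy":0,"wz":0}]'
python3 - <<'E'
from wr import *
c=look('w3')
w=cloud(c)
o=robot.get_obs(); top=o['eef_pos'][2]-.131+.083
redring(c,top,.008)
p=w.reshape(-1,3)
q=p[(np.hypot(p[:,0]-.516,p[:,1]-.197)<.05)&(np.abs(p[:,2]-.09)<.004)]
print('jar rim',len(q),q.min(0),q.max(0))
np.savez('w3.npz',w=w)
E
```

```text
time: 3.8
eef_pos: [0.4264, -0.2609, 0.3218]
tcp_rot: [1.0, 0.0, 0.0, 0.0]
wrist_force: [0.4, -0.2, -0.4]
finger_gap: 0.0563
finger_force: 30.0
time: 5.0
eef_pos: [0.5153, 0.2, 0.319]
tcp_rot: [1.0, 0.002, -0.001, -0.0]
wrist_force: [0.6, -0.4, 0.1]
finger_gap: 0.0565
finger_force: 30.0
t 5.05 tcp [0.5152 0.1984 0.319 ] [[1.0, 0.003, -0.002], [0.003, -1.0, -0.001]] gap 0.05627613139738426 F 30.005012077775746
ring 1844 centre 0.5158 0.1987 r 0.0293
jar rim 658 [0.49114018 0.16842566 0.08601698] [0.54011888 0.21964278 0.09256378]
```

View pics/w3.png

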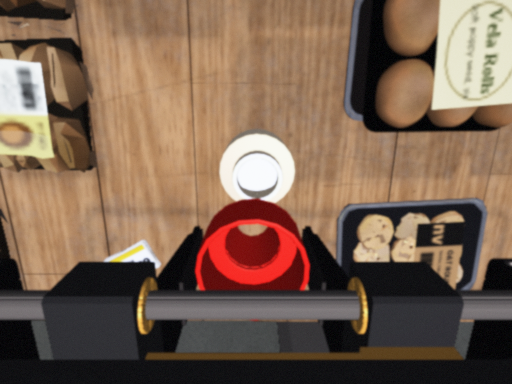

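The wrist view shows the funnel held level at (253,262), ring centre within 1 mm of the TCP, and the jar mouth at (257,170). I'll fit the jar rim annulus (21–26 mm).

```bash
python3 - <<'E'
from meas import *
for n,off in [('w3',0),('scene0',0),('side0',.002)]:
    p=np.load(n+'.npz')['w'].reshape(-1,3); p=p[~np.isnan(p[:,0])]
    q=p[(np.hypot(p[:,0]-.516,p[:,1]-.197)<.05)&(np.abs(p[:,2]-.09-off)<.003)][:,:2]
    def c(x):
        r=np.hypot(q[:,0]-x[0],q[:,1]-x[1]); return np.maximum(r-.026,0)+np.maximum(.021-r,0)
    f=least_squares(c,[.516,.197],loss='soft_l1',f_scale=.001); print(n,len(q),f.x.round(4),f.fun.mean().round(5))
    b=p[(np.hypot(p[:,0]-.516,p[:,1]-.197)<.07)&(p[:,2]>.012)&(p[:,2]<.055)][:,:2]
    if len(b)>30: print(' body',len(b),circ(b,.042))
E
```

```text
w3 639 [0.5145 0.1943] 0.0
 body 252 (array([0.51442645, 0.19413691]), np.float64(0.0011934748834241018))
scene0 101 [0.515  0.1984] 0.00017
 body 662 (array([0.51606117, 0.19727554]), np.float64(0.0008434472416778553))
side0 112 [0.5164 0.1975] 3e-05
 body 660 (array([0.51638593, 0.19536522]), np.float64(0.0006991385621255273))
```

```bash
python3 -m crank '[{"jaw":0.2,"tx":-1,"ty":4,"tz":0,"wx":0,"wy":0,"wz":0},{"jaw":0.2,"tx":0,"ty":0,"tz":40,"wx":0,"wy":0,"wz":0},{"jaw":0.2,"tx":0,"ty":0,"tz":40,"wx":0,"wy":0,"wz":0},{"jaw":0.2,"tx":0,"ty":0,"tz":18,"wx":0,"wy":0,"wz":0},{"jaw":0.2,"tx":0,"ty":0,"tz":0,"wx":0,"wy":0,"wz":0},{"jaw":0.2,"tx":0,"ty":0,"tz":0,"wx":0,"wy":0,"wz":0}]'
```

```text
time: 5.65
eef_pos: [0.5148, 0.1919, 0.2228]
tcp_rot: [1.0, -0.001, 0.0, 0.0]
wrist_force: [0.5, 0.2, 0.2]
finger_gap: 0.0563
finger_force: 30.0
```

```bash
python3 -m crank '[{"jaw":0.2,"tx":-0.5,"ty":-2,"tz":0,"wx":0,"wy":0,"wz":0},{"jaw":0.2,"tx":0,"ty":0,"tz":20,"wx":0,"wy":0,"wz":0},{"jaw":0.2,"tx":0,"ty":0,"tz":15,"wx":0,"wy":0,"wz":0},{"jaw":0.2,"tx":0,"ty":0,"tz":10,"wx":0,"wy":0,"wz":0},{"jaw":0.2,"tx":0,"ty":0,"tz":3,"wx":0,"wy":0,"wz":0},{"jaw":0.2,"tx":0,"ty":0,"tz":0,"wx":0,"wy":0,"wz":0},{"jaw":0.2,"tx":0,"ty":0,"tz":0,"wx":0,"wy":0,"wz":0}]'
```

```text
time: 6.35
eef_pos: [0.5144, 0.1951, 0.1749]
tcp_rot: [1.0, 0.0, 0.0, -0.0]
wrist_force: [0.1, -0.7, -0.9]
finger_gap: 0.0559
finger_force: 30.0
```

```bash
python3 -m crank '[{"jaw":0.2,"tx":0,"ty":0.7,"tz":2,"wx":0,"wy":0,"wz":0},{"jaw":0.2,"tx":0,"ty":0,"tz":1,"wx":0,"wy":0,"wz":0},{"jaw":0.2,"tx":0,"ty":0,"tz":1,"wx":0,"wy":0,"wz":0},{"jaw":0.2,"tx":0,"ty":0,"tz":0,"wx":0,"wy":0,"wz":0}]'
```

```text
time: 6.75
eef_pos: [0.5142, 0.1943, 0.1708]
tcp_rot: [1.0, -0.0, 0.0, -0.0]
wrist_force: [-1.8, -0.7, 2.9]
finger_gap: 0.056
finger_force: 30.0
```

```bash
python3 -m crank '[{"jaw":0.2,"tx":0,"ty":0,"tz":0.5,"wx":0,"wy":0,"wz":0},{"jaw":0.2,"tx":0,"ty":0,"tz":0,"wx":0,"wy":0,"wz":0},{"jaw":0.7,"tx":0,"ty":0,"tz":0,"wx":0,"wy":0,"wz":0},{"jaw":1,"tx":0,"ty":0,"tz":0,"wx":0,"wy":0,"wz":0},{"jaw":1,"tx":0,"ty":0,"tz":0,"wx":0,"wy":0,"wz":0},{"jaw":1,"tx":0,"ty":0,"tz":0,"wx":0,"wy":0,"wz":0},{"jaw":1,"tx":0,"ty":0,"tz":0,"wx":0,"wy":0,"wz":0},{"jaw":1,"tx":0,"ty":0,"tz":0,"wx":0,"wy":0,"wz":0}]'
```

```text
time: 7.55
eef_pos: [0.514, 0.1943, 0.1696]
tcp_rot: [1.0, -0.0, -0.0, 0.0]
wrist_force: [0.1, 0.4, -0.5]
finger_gap: 0.0938
finger_force: 0.0
```

```bash
python3 -m crank '[{"jaw":1,"tx":0,"ty":0,"tz":-15,"wx":0,"wy":0,"wz":0},{"jaw":1,"tx":0,"ty":0,"tz":-35,"wx":0,"wy":0,"wz":0},{"jaw":1,"tx":0,"ty":0,"tz":-45,"wx":0,"wy":0,"wz":0},{"jaw":1,"tx":0,"ty":0,"tz":-45,"wx":0,"wy":0,"wz":0},{"jaw":1,"tx":0,"ty":0,"tz":-30,"wx":0,"wy":0,"wz":0},{"jaw":1,"tx":0,"ty":0,"tz":0,"wx":0,"wy":0,"wz":0},{"jaw":1,"tx":0,"ty":0,"tz":0,"wx":0,"wy":0,"wz":0}]'
cat > chk.py <<'E'
from wr import *
c=look('w4'); p=cloud(c).reshape(-1,3)
hsv=cv2.cvtColor(c['color'],cv2.COLOR_BGR2HSV).reshape(-1,3)
red=((hsv[:,0]<8)|(hsv[:,0]>172))&(hsv[:,1]>140)
q=p[red&(p[:,2]>.115)&(p[:,2]<.13)]; print('rim z pct',np.percentile(q[:,2],[5,50,95]).round(4))
A=np.c_[q[:,:2]-q[:,:2].mean(0),np.ones(len(q))]; print('plane',np.linalg.lstsq(A,q[:,2],rcond=None)[0].round(4))
redring(c,.123,.006)
b=p[(np.hypot(p[:,0]-.515,p[:,1]-.194)<.07)&(p[:,2]>.012)&(p[:,2]<.055)][:,:2]; print('jar',len(b),circ(b,.042))
E
python3 chk.py
```

```text
time: 8.25
eef_pos: [0.5143, 0.1944, 0.3417]
tcp_rot: [1.0, 0.0, 0.001, -0.0]
wrist_force: [0.3, -0.5, -0.6]
finger_gap: 0.0951
finger_force: 0.0
t 8.3 tcp [0.5137 0.1942 0.3397] [[1.0, -0.0, -0.0], [-0.0, -1.0, -0.0]] gap 0.09472686759596169 F 0.0
rim z pct [0.1163 0.1225 0.124 ]
plane [0.0121 0.0028 0.1215]
ring 522 centre 0.5136 0.1927 r 0.0282
jar 168 (array([0.5930792 , 0.19260069]), np.float64(0.005963474594580341))
```

View pics/w4.png

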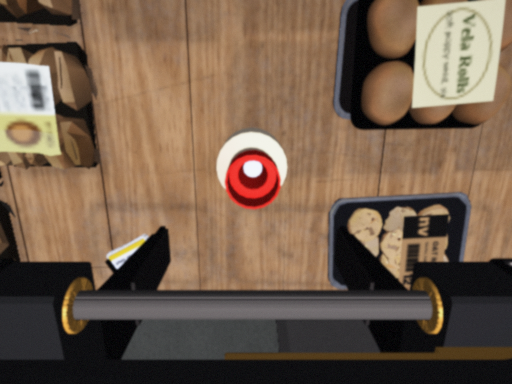

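The funnel is seated: ring at (252,180), rim at z 0.1225, tilt about 0.01 rad, centre (0.5136, 0.1927), jar upright. Next, above the mill.

```bash
python3 -m crank '[{"jaw":1,"tx":4,"ty":22,"tz":0,"wx":0,"wy":0,"wz":0},{"jaw":1,"tx":9,"ty":44,"tz":0,"wx":0,"wy":0,"wz":0},{"jaw":1,"tx":9,"ty":45,"tz":0,"wx":0,"wy":0,"wz":0},{"jaw":1,"tx":9,"ty":45,"tz":0,"wx":0,"wy":0,"wz":0},{"jaw":1,"tx":9,"ty":45,"tz":0,"wx":0,"wy":0,"wz":0},{"jaw":1,"tx":9,"ty":45,"tz":0,"wx":0,"wy":0,"wz":0},{"jaw":1,"tx":9,"ty":45,"tz":0,"wx":0,"wy":0,"wz":0},{"jaw":1,"tx":9,"ty":45,"tz":0,"wx":0,"wy":0,"wz":0},{"jaw":1,"tx":9,"ty":45,"tz":0,"wx":0,"wy":0,"wz":0},{"jaw":1,"tx":9,"ty":45,"tz":0,"wx":0,"wy":0,"wz":0},{"jaw":1,"tx":7,"ty":40,"tz":0,"wx":0,"wy":0,"wz":0},{"jaw":1,"tx":0,"ty":0,"tz":0,"wx":0,"wy":0,"wz":0}]'
python3 -m crank '[{"jaw":1,"tx":0,"ty":0,"tz":0,"wx":0,"wy":0,"wz":0},{"jaw":1,"tx":0,"ty":0,"tz":0,"wx":0,"wy":0,"wz":0}]'
python3 - <<'E'
from wr import *
c=look('w5'); p=cloud(c).reshape(-1,3)
q=p[(np.hypot(p[:,0]-.606,p[:,1]+.272)<.05)&(p[:,2]>.1)&(p[:,2]<.14)]
for z0,z1 in [(.1,.115),(.115,.126),(.126,.14)]:
    s=q[(q[:,2]>z0)&(q[:,2]<z1)]
    if len(s): print(z0,len(s),s.min(0).round(4),s.max(0).round(4),((s.min(0)+s.max(0))/2).round(4))
hsv=cv2.cvtColor(c['color'],cv2.COLOR_BGR2HSV).reshape(-1,3)
red=((hsv[:,0]<8)|(hsv[:,0]>172))&(hsv[:,1]>140)
s=p[red&(np.hypot(p[:,0]-.606,p[:,1]+.272)<.05)]; print('button',len(s),np.median(s,0).round(4) if len(s) else '')
E
```

```text
time: 9.5
eef_pos: [0.6052, -0.2758, 0.3362]
tcp_rot: [1.0, -0.002, -0.002, -0.001]
wrist_force: [0.1, 0.9, -0.2]
finger_gap: 0.0952
finger_force: 0.0
time: 9.7
eef_pos: [0.6057, -0.2706, 0.3384]
tcp_rot: [1.0, 0.0, -0.001, -0.001]
wrist_force: [-0.4, 0.2, -0.3]
finger_gap: 0.0951
finger_force: 0.0
t 9.75 tcp [ 0.6058 -0.2703  0.3389] [[1.0, 0.001, -0.001], [0.001, -1.0, 0.001]] gap 0.09516042735015245 F 0.0
0.1 103 [ 0.6105 -0.2927  0.1004] [ 0.6268 -0.2507  0.115 ] [ 0.6187 -0.2717  0.1077]
0.115 164 [ 0.591  -0.2928  0.1154] [ 0.6267 -0.2507  0.126 ] [ 0.6088 -0.2717  0.1207]
0.126 1394 [ 0.585  -0.2925  0.126 ] [ 0.6254 -0.2519  0.1365] [ 0.6052 -0.2722  0.1313]
button 208 [ 0.605  -0.2712  0.1348]
```

View pics/w5.png

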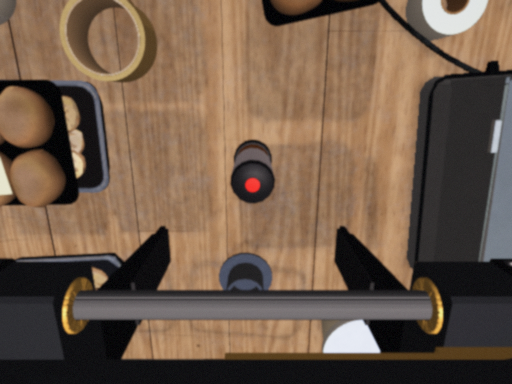

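The mill cap with its red button is at (252,185), centre (0.605, -0.272), top 0.133 as specified. The surroundings are clear of the gripper's 180 mm body, so I'll descend.

```bash
python3 -m crank '[{"jaw":1,"tx":-0.8,"ty":1.5,"tz":20,"wx":0,"wy":0,"wz":0},{"jaw":1,"tx":0,"ty":0,"tz":40,"wx":0,"wy":0,"wz":0},{"jaw":1,"tx":0,"ty":0,"tz":40,"wx":0,"wy":0,"wz":0},{"jaw":1,"tx":0,"ty":0,"tz":40,"wx":0,"wy":0,"wz":0},{"jaw":1,"tx":0,"ty":0,"tz":30,"wx":0,"wy":0,"wz":0},{"jaw":1,"tx":0,"ty":0,"tz":20,"wx":0,"wy":0,"wz":0},{"jaw":1,"tx":0,"ty":0,"tz":0,"wx":0,"wy":0,"wz":0},{"jaw":1,"tx":0,"ty":0,"tz":0,"wx":0,"wy":0,"wz":0}]'
```

```text
time: 10.55
eef_pos: [0.6055, -0.2722, 0.1503]
tcp_rot: [1.0, 0.001, 0.0, -0.0]
wrist_force: [-0.6, 0.8, 0.0]
finger_gap: 0.0952
finger_force: 0.0
```

```bash
python3 -m crank '[{"jaw":0.55,"tx":0,"ty":0,"tz":0,"wx":0,"wy":0,"wz":0},{"jaw":0.5,"tx":0,"ty":0,"tz":0,"wx":0,"wy":0,"wz":0},{"jaw":0.4,"tx":0,"ty":0,"tz":0,"wx":0,"wy":0,"wz":0},{"jaw":0.3,"tx":0,"ty":0,"tz":0,"wx":0,"wy":0,"wz":0},{"jaw":0.1,"tx":0,"ty":0,"tz":0,"wx":0,"wy":0,"wz":0},{"jaw":0.1,"tx":0,"ty":0,"tz":0,"wx":0,"wy":0,"wz":0},{"jaw":0.1,"tx":0,"ty":0,"tz":0,"wx":0,"wy":0,"wz":0},{"jaw":0.1,"tx":0,"ty":0,"tz":0,"wx":0,"wy":0,"wz":0},{"jaw":0.1,"tx":0,"ty":0,"tz":0,"wx":0,"wy":0,"wz":0},{"jaw":0.1,"tx":0,"ty":0,"tz":0,"wx":0,"wy":0,"wz":0}]'
```

```text
time: 11.55
eef_pos: [0.6052, -0.2731, 0.1497]
tcp_rot: [1.0, 0.0, -0.0, -0.0]
wrist_force: [-0.4, 0.7, -0.7]
finger_gap: 0.0426
finger_force: 30.0
```

```bash
python3 -m crank '[{"jaw":0.1,"tx":0,"ty":0,"tz":-10,"wx":0,"wy":0,"wz":0},{"jaw":0.1,"tx":0,"ty":0,"tz":-20,"wx":0,"wy":0,"wz":0},{"jaw":0.1,"tx":0,"ty":0,"tz":-35,"wx":0,"wy":0,"wz":0},{"jaw":0.1,"tx":0,"ty":0,"tz":-40,"wx":0,"wy":0,"wz":0},{"jaw":0.1,"tx":0,"ty":0,"tz":-40,"wx":0,"wy":0,"wz":0},{"jaw":0.1,"tx":0,"ty":0,"tz":-35,"wx":0,"wy":0,"wz":0},{"jaw":0.1,"tx":0,"ty":0,"tz":-25,"wx":0,"wy":0,"wz":0},{"jaw":0.1,"tx":0,"ty":0,"tz":-15,"wx":0,"wy":0,"wz":0},{"jaw":0.1,"tx":0,"ty":0,"tz":0,"wx":0,"wy":0,"wz":0},{"jaw":0.1,"tx":0,"ty":0,"tz":0,"wx":0,"wy":0,"wz":0}]'
```

```text
time: 12.55
eef_pos: [0.6049, -0.2731, 0.3682]
tcp_rot: [1.0, -0.0, -0.001, -0.0]
wrist_force: [0.3, -0.4, -3.4]
finger_gap: 0.0425
finger_force: 30.0
```

```bash
python3 -m crank '[{"jaw":0.1,"tx":-2,"ty":-10,"tz":0,"wx":0,"wy":0,"wz":0},{"jaw":0.1,"tx":-5,"ty":-25,"tz":0,"wx":0,"wy":0,"wz":0},{"jaw":0.1,"tx":-8,"ty":-40,"tz":0,"wx":0,"wy":0,"wz":0},{"jaw":0.1,"tx":-8,"ty":-40,"tz":0,"wx":0,"wy":0,"wz":0},{"jaw":0.1,"tx":-8,"ty":-40,"tz":0,"wx":0,"wy":0,"wz":0},{"jaw":0.1,"tx":-8,"ty":-40,"tz":0,"wx":0,"wy":0,"wz":0},{"jaw":0.1,"tx":-8,"ty":-40,"tz":0,"wx":0,"wy":0,"wz":0},{"jaw":0.1,"tx":-8,"ty":-40,"tz":0,"wx":0,"wy":0,"wz":0},{"jaw":0.1,"tx":-8,"ty":-40,"tz":0,"wx":0,"wy":0,"wz":0},{"jaw":0.1,"tx":-8,"ty":-40,"tz":0,"wx":0,"wy":0,"wz":0},{"jaw":0.1,"tx":-7,"ty":-40,"tz":0,"wx":0,"wy":0,"wz":0},{"jaw":0.1,"tx":-6,"ty":-30,"tz":0,"wx":0,"wy":0,"wz":0}]'
python3 -m crank '[{"jaw":0.1,"tx":-4,"ty":-25,"tz":0,"wx":0,"wy":0,"wz":0},{"jaw":0.1,"tx":-3,"ty":-16,"tz":0,"wx":0,"wy":0,"wz":0},{"jaw":0.1,"tx":0,"ty":0,"tz":0,"wx":0,"wy":0,"wz":0},{"jaw":0.1,"tx":0,"ty":0,"tz":0,"wx":0,"wy":0,"wz":0},{"jaw":0.1,"tx":0,"ty":0,"tz":0,"wx":0,"wy":0,"wz":0}]'
cat > fin.py <<'E'
from meas import *
import sys
o=robot.get_obs(); t=np.array(o['eef_pos']); print('tcp',t.round(4))
for n in ['scene','side']:
    c=grab(n); cv2.imwrite(f'pics/{n}{sys.argv[1]}.png',c['color']); p=cloud(c).reshape(-1,3); p=p[~np.isnan(p[:,0])]
    d=np.hypot(p[:,0]-t[0],p[:,1]-t[1])
    fz=t[2]-.149
    print(n,'lowest mill z',np.percentile(p[(d<.035)&(p[:,2]>max(fz-.012,.127))][:,2],1).round(4))
    for nm,z0,z1,r in [('foot',fz+.003,fz+.016,.025),('window',fz+.026,fz+.046,.021),('funnel',.096,.119,.028),('jar',.012,.055,.042)]:
        b=p[(d<.06)&(p[:,2]>z0)&(p[:,2]<z1)][:,:2]
        if len(b)>20: x,e=circ(b,r); print(n,nm,len(b),x.round(4),e.round(4))
E
python3 fin.py 6
python3 - <<'E'
from wr import *
c=look('w6'); redring(c,.123,.006)
E
```

```text
time: 13.75
eef_pos: [0.5195, 0.1542, 0.3676]
tcp_rot: [1.0, 0.001, -0.002, -0.0]
wrist_force: [0.5, 0.3, -2.3]
finger_gap: 0.0426
finger_force: 30.0
time: 14.25
eef_pos: [0.5143, 0.1919, 0.3693]
tcp_rot: [1.0, -0.001, -0.0, 0.0]
wrist_force: [-0.1, -0.5, -2.6]
finger_gap: 0.0428
finger_force: 30.0
tcp [0.5143 0.1919 0.3693]
scene lowest mill z 0.2226
scene foot 172 [0.516  0.1928] 0.0015
scene window 201 [0.5154 0.1934] 0.0009
scene funnel 425 [0.5141 0.1971] 0.0016
scene jar 659 [0.5162 0.1972] 0.0009
side lowest mill z 0.2243
side foot 173 [0.5157 0.1916] 0.0008
side window 214 [0.5157 0.1918] 0.0007
side funnel 405 [0.5154 0.1953] 0.0014
side jar 656 [0.5163 0.1954] 0.0007
t 14.4 tcp [0.5145 0.1919 0.3697] [[1.0, -0.001, -0.0], [-0.001, -1.0, -0.0]] gap 0.04296426064150613 F 29.998751990497112
ring 229 centre 0.5147 0.1934 r 0.0275
```

Both fixed cameras put the mill about 4 mm short of the funnel in y, and the wrist view about 1.5 mm, so I'll shift 3 mm and go down.

```bash
python3 -m crank '[{"jaw":0.1,"tx":0,"ty":-3,"tz":10,"wx":0,"wy":0,"wz":0},{"jaw":0.1,"tx":0,"ty":0,"tz":20,"wx":0,"wy":0,"wz":0},{"jaw":0.1,"tx":0,"ty":0,"tz":20,"wx":0,"wy":0,"wz":0},{"jaw":0.1,"tx":0,"ty":0,"tz":12,"wx":0,"wy":0,"wz":0},{"jaw":0.1,"tx":0,"ty":0,"tz":6,"wx":0,"wy":0,"wz":0},{"jaw":0.1,"tx":0,"ty":0,"tz":2,"wx":0,"wy":0,"wz":0},{"jaw":0.1,"tx":0,"ty":0,"tz":0,"wx":0,"wy":0,"wz":0},{"jaw":0.1,"tx":0,"ty":0,"tz":0,"wx":0,"wy":0,"wz":0}]'
python3 fin.py 7
```

```text
time: 15.2
eef_pos: [0.5147, 0.1959, 0.3009]
tcp_rot: [1.0, -0.0, 0.001, -0.0]
wrist_force: [1.0, 0.2, -1.5]
finger_gap: 0.0427
finger_force: 30.0
tcp [0.5147 0.1959 0.3009]
scene lowest mill z 0.1541
scene foot 166 [0.5168 0.1968] 0.0014
scene window 187 [0.5162 0.1974] 0.0009
scene funnel 425 [0.5141 0.1971] 0.0016
scene jar 657 [0.5161 0.1973] 0.0009
side lowest mill z 0.156
side foot 151 [0.5164 0.1957] 0.0009
side window 190 [0.5163 0.1959] 0.0008
side funnel 409 [0.5153 0.1953] 0.0014
side jar 639 [0.5164 0.1955] 0.0007
```

```bash
python3 -m crank '[{"jaw":0.1,"tx":-0.5,"ty":0.5,"tz":5,"wx":0,"wy":0,"wz":0},{"jaw":0.1,"tx":0,"ty":0,"tz":5,"wx":0,"wy":0,"wz":0},{"jaw":0.1,"tx":0,"ty":0,"tz":2,"wx":0,"wy":0,"wz":0},{"jaw":0.1,"tx":0,"ty":0,"tz":0,"wx":0,"wy":0,"wz":0},{"jaw":0.1,"tx":0,"ty":0,"tz":0,"wx":0,"wy":0,"wz":0},{"jaw":0.1,"tx":0,"ty":0,"tz":0,"wx":0,"wy":0,"wz":0},{"jaw":0.1,"tx":0,"ty":0,"tz":0,"wx":0,"wy":0,"wz":0}]'
python3 fin.py 8
python3 -c "
import cv2;a=cv2.imread('pics/side8.png')[160:300,220:360];b=cv2.imread('pics/scene8.png')[150:290,170:310]
cv2.imwrite('pics/fin8.png',cv2.resize(cv2.hconcat([a,b]),(800,400),interpolation=cv2.INTER_CUBIC))"
```

```text
time: 16.0
eef_pos: [0.5139, 0.1953, 0.288]
tcp_rot: [1.0, -0.0, 0.0, -0.0]
wrist_force: [0.1, 0.2, -2.8]
finger_gap: 0.0427
finger_force: 30.0
tcp [0.5139 0.1953 0.288 ]
scene lowest mill z 0.1412
scene foot 160 [0.5158 0.1967] 0.0015
scene window 183 [0.5153 0.197 ] 0.0009
scene funnel 404 [0.5142 0.1969] 0.0015
scene jar 657 [0.516  0.1974] 0.0009
side lowest mill z 0.1436
side foot 146 [0.5155 0.195 ] 0.0008
side window 185 [0.5154 0.1951] 0.0007
side funnel 399 [0.5153 0.1952] 0.0014
side jar 650 [0.5163 0.1953] 0.0007
```

View pics/fin8.png

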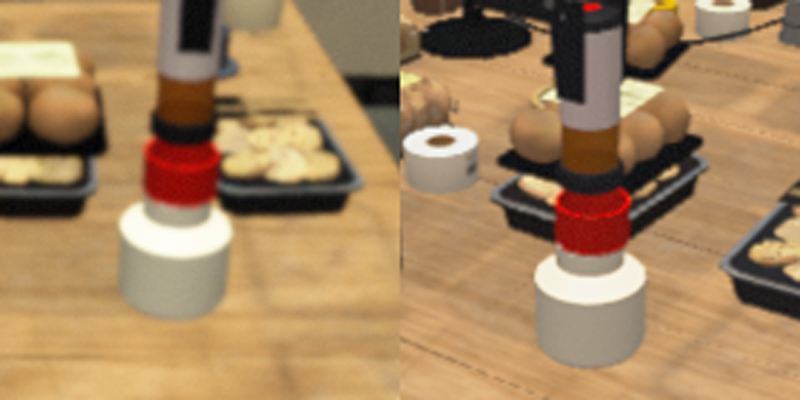

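The mill is upright over the seated funnel (crop around (182,130) left, (594,180) right), its axis within about 1.5 mm and its foot about 15 mm above the rim. Nothing else has moved, so I'll hand in.

```bash
python3 -c "
from plant import robot
print(robot.close_job())"
```

```text
the job is handed in; nothing more can be done
None
```

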